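Draw out the chopping board with an S-hook

TASK

Take the steel S-hook off its stand by its black grip, hook its upper end down through the small hole near the front edge of the pull-out wooden chopping board, and with it draw the board out of the steel unit all the way to its stop; then let go, leaving the hook hanging in the hole. Work gently: the board lies loose sideways in its runners, so feel for the hole with light pressure rather than forcing, do not jerk the hook or slam the board into its stop, touch board and unit with the hook alone, and do not disturb the other things on the bench.

Things in the scene. Friction and masses are not known exactly. Their poses are not given: they have to be found in the camera images.
- hook: S-hook of 6 mm steel bar, 83 mm tall, about 60 g, hanging upright (within 3 deg) on the stand. Origin: middle of its black grip, 12 (x) x 10 (y) x 34 mm (z), on the upright shank; pinch it across y. z up. The upper bend goes over to +x (top at z=+36 mm, bar centreline radius 19 mm, centre x=19, z=14 mm) and ends in a leg pointing down. The lower bend curls to x=-31 mm, lowest point z=-47 mm.
- hook_tip (a point): Point on the S-hook in the end of the upper bend's straight down-pointing leg, on the bar's centreline: at (38, 0, -8) mm in the hook's frame. The leg's rounded end is 3 mm below it (z=-11 mm).
- hook_bend (a point): Point on the S-hook: top of the upper bend, on the bar's centreline, at (19, 0, 33) mm in the hook's frame.
- stand: Fixed hook stand: foot 80 x 70 x 10 mm and an upright steel strip 6 mm thick (x), 16 mm wide (y), top edge 120 mm above the bench, standing inside the hook's upper bend at x=16 to 22 mm; a lip 63 mm up steadies the shank. Origin on the bench right under the hook's grip, strip on its +x side, axes as the hook's. Lifting the hook straight up 50 mm clears it.
- unit: Fixed low steel unit, 240 deep x 280 wide x 141 mm high: two drawer fronts (not used), above them a slot with the wooden pull-out board (220 mm wide, 10 mm thick, top 130 mm above the bench, front edge 80 mm before the unit's face when in). Origin: on the bench at the foot of the middle of its front face; +x points into the unit (away from the robot), z up.
- board (a joint): How far the wooden board is drawn out, m, along the unit's -x: starts at 0 to 0.012, stop at 0.080. It slides stiffly (about 4 N) and stays where it is left; the stop is hard. More than 12 N from the held hook, pressing or pulling, is forcing it.
- board_hole (a point): Nominal hole centre on the board's top face, moving in and out with the board; axes as the unit's. The board lies loose: the real hole is anywhere up to 18 mm to either side of this point along y (over 6 N shifts it). Hole 10.5 mm wide, straight through, centre 15 mm behind the board's front edge, free space below.
- tier: Bystander: stacked tier of three round plastic containers, red on yellow on blue, 114 mm across, 165 mm high; origin under its centre.
- mug: Bystander: white ceramic mug, 80 mm across, 90 mm high; origin under its centre.
- spoon: Bystander: green silicone spoon lying on the bench.
- bowl: Bystander: steel bowl, 130 mm across, 55 mm high; origin under its centre.
- spice: Bystander: small glass jar, 48 mm across, 70 mm high; origin under its centre.
- oil: Bystander: green glass bottle, 64 mm across, 210 mm high; origin under its centre.
- trivet: Bystander: square cork trivet, 130 x 130 x 12 mm; origin under its centre.

How it is judged:
By the outcome, as a careful person would: the job done as asked, in the order asked, and still so for the second after the job is handed in, with the robot touching nothing.
It also fails if it takes over 72 s, if anything falls off the work surface, if the arm or the gripper's body presses on something with over 40 N, if the wrist force passes 120 N, or if a joint passes its speed limit or range.

ROBOT

A 7-joint arm with a two-finger parallel gripper is mounted at the origin on the work surface. World frame = base frame: x ahead of the robot, y to its left, z up, the work surface at z = 0. Lengths are in m, angles in rad, forces in N, time in s.
With the tool pointing down it reaches from about 0.425 to 0.925 m from the base axis. Payload 6.8 kg.
Tool frame: the origin (TCP) lies at the very end of the fingers, on their centre line; the grasp point (between the pads) lies 19 mm behind it; z points along the fingers, y is the line along which they close (so a half turn about z gives the same grasp; the last joint's range is limited). The gripper opens to 85 mm and grips with 20 to 120 N. Pads are 22 mm wide; open, the fingers measure 114 mm over their backs; the gripper's body (76 mm by 85 mm) begins 54 mm behind the grasp point. The pads swing forward as they close: fully open they stand 13 mm farther back than shut.
Start: joints at [-1.418, 0.477, 0.022, 1.555, -0.011, 1.109, -0.083], TCP at [0.174, 0.652, 0.204] pointing down, gripper open.
Joint ranges: [-2.96, 2.96], [-0.34, 2.1], [-1.41, 1.46], [0.24, 2.44], [-1.37, 4.51], [0.17, 1.92], [-2.96, 2.96]. Speed limits (rad/s): [2.39, 2.39, 3.14, 3.14, 3.14, 3.14, 3.14].

INTERFACE

Orientations are given as a unit quaternion [w, x, y, z].
In Python, from station import get_obs, read_camera, hand_in gives the robot as it stands.
- The arm moves only by the tool arm_command, never from a script. Its argument "commands" is one flat list of numbers, 7 for each row, row after row: the shift along the tool's x, y, z in m, then the turn, a rotation vector about the tool's x, y, z in degrees, then the opening, from 0 (shut) to 1 (fully open). In form: [tx, ty, tz, rx, ry, rz, fingers, tx, ty, tz, rx, ry, rz, fingers, ...]. A call has 1 to 8 rows; each row is the pose to reach, as a shift and turn from the pose commanded when the call began, along the tool's axes at that moment; what a row does not reach only later rows make up. A row lasts 1/10 s, in which the tool goes at most 50 mm and 8.59 degrees, less where a joint would pass 70% of its speed; a pose out of reach is approached as far as the arm can. A call with a gripper value outside its range is refused whole. The fingers move at their own pace and stop on an object; "force" is the grip in N (left out, the last holds). Time passes only in rows, so rows that repeat a pose let the fingers close. It gives the time, the measured TCP pose, the force, the opening and the grip force at its end, in the units of the state.
- get_obs(): the state, without advancing time (a new reading comes with each control period).
- read_camera(name): name is "scene" or "top" or "wrist"; returns a dict with "img" (384x512x3 uint8, red, green, blue), "camera_matrix" (3x3 intrinsics, pixels), "pose" (4x4, takes a point from camera to world coordinates). Camera axes: x right, y down, z forward; pixel columns grow to the right and rows downward; lengths in m; the calibration is good to about 2 mm. A picture is of the moment at which its call begins. There is no depth.
- hand_in(): hands the job in; it is judged then, once.
The state is a dict: "t": time; "q": joint angles; "joint_vel": joint speeds; "joint_torque": joint torques, N m; "eef_pos": TCP position; "tool_rot": TCP orientation; "contact_force": force on the tool from outside, world axes, zero at the start; "torque": the same for the moment, N m; "gripper_width": opening from 0.0 (shut) to 1.0 (fully open); "grasp_force": force on a finger pad.
Only numpy, scipy, OpenCV 4.12 (cv2) and the standard library are available. Lean on these libraries where they do the work, as an engineer would, in place of code of your own. Each camera call takes 0.05 s, during which the arm holds its last target. There are 200 camera calls.

## Working session

There is one attempt and no reset: what is moved stays moved. The work goes in short steps, Python scripts to look and compute and a tool call to move; the robot and the scene stay as the last step left them, time stands still between calls to the robot, and variables do not carry over. Pictures are saved under pics/ and viewed, at most 10 in all, crops included, and the job is handed in when it is done.

Besides the shell and the picture viewer there is one more tool, called after "Emit:" as name(argument=value, ...) on one line, values as JSON. arm_command: Moves the arm, as the interface text tells. Its arguments: {"type":"object","properties":{"commands":{"type":"array","items":{"type":"number"}},"force":{"type":"number"}},"required":["commands"]}

```bash
mkdir -p pics
cat > h.py <<'E'
import numpy as np, cv2
from station import get_obs, read_camera, hand_in
def snap(n,f):
    c=read_camera(n); cv2.imwrite(f'pics/{f}.png',c['img'][:,:,::-1]); np.savez(f'pics/{f}.npz',**c); return c
def ray(c,u,v):
    d=np.linalg.inv(c['camera_matrix'])@[u,v,1]; P=np.array(c['pose']); return P[:3,3],P[:3,:3]@d
def plane(c,u,v,z):
    o,d=ray(c,u,v); return o+d*(z-o[2])/d[2]
def proj(c,p):
    P=np.array(c['pose']); q=c['camera_matrix']@(P[:3,:3].T@(np.array(p)-P[:3,3])); return q[:2]/q[2]
def tri(c1,p1,c2,p2):
    o1,d1=ray(c1,*p1);o2,d2=ray(c2,*p2)
    s=np.linalg.lstsq(np.c_[d1,-d2],o2-o1,rcond=None)[0]
    a=o1+d1*s[0];b=o2+d2*s[1]; return (a+b)/2,np.linalg.norm(a-b)
E
python3 - <<'E'
from h import *
a=snap('scene','s0');b=snap('top','t0')
im=np.vstack([a['img'],b['img']])[:,:,::-1]
for c in(a,b):print(np.round(c['pose'],3),c['camera_matrix'])
o=get_obs();print(o['t'],o['eef_pos'],o['tool_rot'],o['contact_force'])
E
```

```text
[[-0.766  0.503 -0.4    0.942]
 [ 0.642  0.585 -0.495  0.461]
 [-0.015 -0.636 -0.772  0.854]
 [ 0.     0.     0.     1.   ]] [[356.85104616   0.         260.75814079]
 [  0.         356.85104616 194.31347706]
 [  0.           0.           1.        ]]
[[ 0.005 -0.998  0.061  0.469]
 [-1.    -0.004  0.016 -0.044]
 [-0.016 -0.061 -0.998  1.311]
 [ 0.     0.     0.     1.   ]] [[369.76347766   0.         258.92802114]
 [  0.         369.76347766 191.6542889 ]
 [  0.           0.           1.        ]]
0.1 [0.17391986 0.65163386 0.20331795] [-6.02302288e-05  1.30025770e-01  9.91510284e-01 -8.08097450e-04] [-0.5445123   0.0752257   0.06740103]
```

View pics/s0.png

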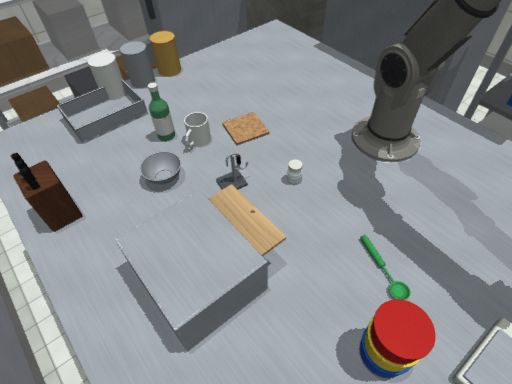

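View pics/t0.png

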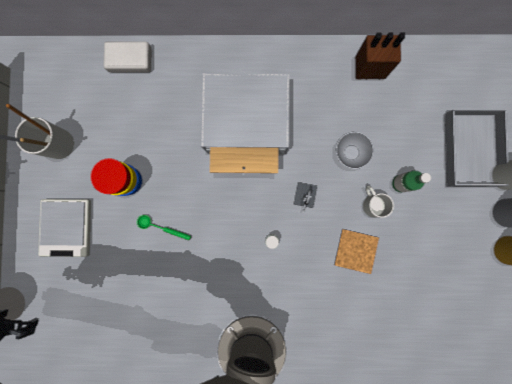

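The scene view shows the board at (246,217) with its hole at about (253,212), and the hook on its stand at (236,165). The top view has the hole at (243,168) and the hook at (307,197). I'll enlarge both.

Run:
```python
from h import *
a=cv2.imread('pics/s0.png');b=cv2.imread('pics/t0.png')
A=cv2.resize(a[145:195,205:265],None,fx=6.6,fy=6.6,interpolation=cv2.INTER_CUBIC)
B=cv2.resize(b[175:215,285:333],None,fx=8.25,fy=8.25,interpolation=cv2.INTER_CUBIC)
cv2.imwrite('pics/crop.png',np.hstack([A[:330,:396],B[:330,:396]]))
t=np.load('pics/t0.npz');s=np.load('pics/s0.npz')
for n,im,c in(('s',a,s),('t',b,t)):
    h=cv2.cvtColor(im,cv2.COLOR_BGR2HSV)
    m=cv2.inRange(h,(8,70,90),(25,255,255))
    roi=np.zeros_like(m)
    if n=='s': roi[180:255,200:290]=255
    else: roi[140:180,200:290]=255
    m&=roi
    cn=max(cv2.findContours(m,0,2)[0],key=cv2.contourArea)
    r=cv2.minAreaRect(cn);bp=cv2.boxPoints(r)
    print(n,np.round([plane(c,u,v,.13) for u,v in bp],4).tolist())
    f=np.zeros_like(m);cv2.drawContours(f,[cv2.convexHull(cn)],-1,255,-1);f=cv2.erode(f,np.ones((5,5)))
    g=cv2.cvtColor(im,cv2.COLOR_BGR2GRAY); d=np.where(f>0,g,255)
    y,x=np.where(d<d[f>0].mean()*.65 if 0 else (f>0)&(g<90)); w=100-g[y,x].astype(float)
    u,v=(x*w).sum()/w.sum(),(y*w).sum()/w.sum(); print('hole',u,v,len(x),plane(c,u,v,.129))
# unit top corners (z=.141) from the top view
g=cv2.inRange(cv2.cvtColor(b,cv2.COLOR_BGR2GRAY)[60:180,190:300],0,75)
```

```text
s [[0.68, -0.0809, 0.13], [0.5937, -0.1017, 0.13], [0.6066, 0.138, 0.13], [0.682, 0.1466, 0.13]]
hole 253.0 211.0 1 [0.61622962 0.02567811 0.129     ]
t [[0.6853, 0.1343, 0.13], [0.6857, -0.0853, 0.13], [0.6047, -0.0855, 0.13], [0.6041, 0.1332, 0.13]]
hole 243.0 167.0 1 [0.62066925 0.02711682 0.129     ]
```

View pics/crop.png

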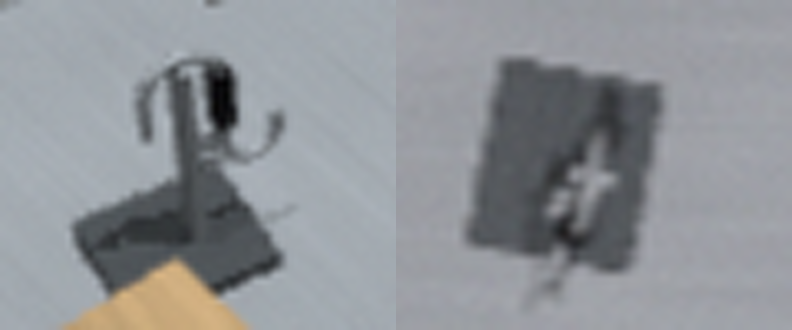

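The left crop shows the grip centre at scene (238.5,159.4), the tip at (227,166) and the strip standing inside the bend. In the right crop the foot is turned about -10° and the strip top is at top-view (308.5,197). The board looks square to the world axes, with its front edge at x≈0.604 and the hole near (0.619, 0.026).

```bash
cat >> h.py <<'E'
from scipy.spatial.transform import Rotation as R
def tool():
    o=get_obs();q=o['tool_rot'];return np.array(o['eef_pos']),R.from_quat([q[1],q[2],q[3],q[0]]),o
def go(target,yaw):
    "shift/turn in tool axes for TCP at target, pointing down, tool -x along yaw (deg)"
    p,r,o=tool(); y=np.radians(yaw)
    X=-np.array([np.cos(y),np.sin(y),0]);Z=np.array([0,0,-1.]);T=R.from_matrix(np.c_[X,np.cross(Z,X),Z])
    print('t',round(o['t'],2),'tcp',np.round(p,4),'F',np.round(o['contact_force'],2),'shift mm',np.round(r.inv().apply(np.array(target)-p)*1e3,1),'turn',np.round((r.inv()*T).as_rotvec(degrees=True),2))
E
python3 - <<'E'
from h import *
t=np.load('pics/t0.npz');s=np.load('pics/s0.npz')
print('grip',plane(s,238.5,159.4,.09),'tip',plane(s,227.1,165.9,.082),'strip top',plane(t,308.5,197.1,.12))
f=[(505,60),(662,85),(632,270),(468,243)]
print('foot c',np.mean([plane(t,285+(x-396)/8.25,175+y/8.25,.01) for x,y in f],0))
p,r,o=tool();c=read_camera('wrist');P=np.array(c['pose'])
print('cam in tool',r.inv().apply(P[:3,3]-p),r.inv().apply(P[:3,2]))
go([.56,-.12,.26],-10)
E
```

```text
grip [ 0.50907712 -0.17707062  0.09      ] tip [ 0.54736805 -0.18437946  0.082     ] strip top [ 0.52497736 -0.18403163  0.12      ]
foot c [ 0.53775163 -0.18714786  0.01      ]
cam in tool [ 0.07116322  0.00066902 -0.17037519] [-2.80974234e-01  8.20401486e-05  9.59715308e-01]
t 0.15 tcp [0.174  0.6517 0.2035] F [0.02 0.08 0.06] shift mm [-572.  -646.2  -55.6] turn [-0.08  0.   -4.94]
```

Emit:
arm_command(commands=[-0.28, -0.24, -0.046, 0, 0, -5, 1, -0.28, -0.24, -0.046, 0, 0, -5, 1, -0.28, -0.24, -0.046, 0, 0, -5, 1, -0.28, -0.24, -0.046, 0, 0, -5, 1, -0.28, -0.24, -0.046, 0, 0, -5, 1, -0.28, -0.24, -0.046, 0, 0, -5, 1, -0.28, -0.24, -0.046, 0, 0, -5, 1, -0.28, -0.24, -0.046, 0, 0, -5, 1])

```text
t: 0.95
eef_pos: [0.3858, 0.3433, 0.2508]
tool_rot: [0.001, 0.09, 0.996, -0.0]
contact_force: [0.0, 0.7, 0.3]
gripper_width: 1.002
grasp_force: 0.0
```

```bash
python3 -c "
from h import *
go([.46,.15,.24],-10);go([.50,-.177,.20],-10)"
```

```text
t 0.95 tcp [0.3858 0.3433 0.2508] F [0.03 0.67 0.27] shift mm [-107.6 -176.9   11.1] turn [-0.03  0.08 -0.31]
t 0.95 tcp [0.3858 0.3433 0.2508] F [0.03 0.67 0.27] shift mm [-205.5 -491.4   51.4] turn [-0.03  0.08 -0.31]
```

Emit:
arm_command(commands=[-0.13, -0.32, 0.03, 0, 0, -0.3, 1, -0.13, -0.32, 0.03, 0, 0, -0.3, 1, -0.13, -0.32, 0.03, 0, 0, -0.3, 1, -0.13, -0.32, 0.03, 0, 0, -0.3, 1, -0.13, -0.32, 0.03, 0, 0, -0.3, 1, -0.13, -0.32, 0.03, 0, 0, -0.3, 1, -0.13, -0.32, 0.03, 0, 0, -0.3, 1, -0.13, -0.32, 0.03, 0, 0, -0.3, 1])

```text
t: 1.75
eef_pos: [0.4555, 0.0039, 0.22]
tool_rot: [0.0, 0.089, 0.996, -0.001]
contact_force: [-0.4, 0.7, -0.1]
gripper_width: 1.003
grasp_force: 0.0
```

Emit:
arm_command(commands=[-0.073, -0.165, 0.02, 0, 0, 0, 0.7, -0.073, -0.165, 0.02, 0, 0, 0, 0.7, -0.073, -0.165, 0.02, 0, 0, 0, 0.7, -0.073, -0.165, 0.02, 0, 0, 0, 0.7, -0.073, -0.165, 0.02, 0, 0, 0, 0.7, -0.073, -0.165, 0.02, 0, 0, 0, 0.7])

```text
t: 2.35
eef_pos: [0.4996, -0.164, 0.1998]
tool_rot: [-0.001, 0.084, 0.996, 0.0]
contact_force: [0.3, 0.3, 0.7]
gripper_width: 0.703
grasp_force: 0.0
```

```bash
python3 -c "
from h import *
c=snap('wrist','w1')
go([.509,-.177,.20],-10)
print(proj(c,[.509,-.177,.09]),proj(c,[.525,-.18,.12]))"
```

```text
t 2.4 tcp [ 0.4997 -0.163   0.1999] F [0.08 0.87 0.16] shift mm [-11.5 -12.3  -0.2] turn [ 0.04 -0.06  0.42]
[240.65847361 193.33869834] [239.30789189 219.56267657]
```

View pics/w1.png

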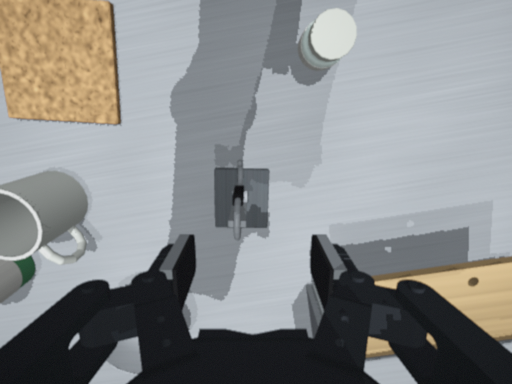

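The hook's black grip is at (238,193), its bend runs to (237,238), and the foot is square in the image, so the yaw matches. The board hole shows at (473,281).

```bash
python3 -c "
from h import *
c=np.load('pics/w1.npz')
g=cv2.cvtColor(c['img'],cv2.COLOR_RGB2GRAY)
m=((g<45)*255).astype('uint8'); m[:160]=0;m[245:]=0;m[:,:210]=0;m[:,275:]=0
n,l,st,ce=cv2.connectedComponentsWithStats(m);i=1+st[1:,4].argmax();print(st[i],ce[i])
for z in(.09,.107):print(plane(c,*ce[i],z))
print('bend tip row 238',plane(c,237,238,.12))
h=g[268:294,455:492];y,x=np.where(h<80);print(len(x));u,v=x.mean()+455,y.mean()+268;print('hole',u,v,plane(c,u,v,.13))
t=np.load('pics/t0.npz')
"
```

```text
[233 186  11  18 123] [237.95121951 192.26829268]
[ 0.50744566 -0.17946815  0.09      ]
[ 0.50273594 -0.17776891  0.107     ]
bend tip row 238 [ 0.54279949 -0.18547304  0.12      ]
16
hole 474.625 280.625 [0.61899649 0.02817453 0.13      ]
```

Emit:
arm_command(commands=[-0.011, -0.012, 0.03, 0, 0, 0, 0.5, -0.011, -0.012, 0.06, 0, 0, 0, 0.5, -0.011, -0.012, 0.06, 0, 0, 0, 0.5, -0.011, -0.012, 0.06, 0, 0, 0, 0.5])

```text
t: 2.8
eef_pos: [0.5086, -0.1765, 0.1405]
tool_rot: [-0.001, 0.083, 0.997, 0.0]
contact_force: [0.6, 0.1, 0.9]
gripper_width: 0.499
grasp_force: 0.0
```

```bash
python3 -c "
from h import *
c=snap('wrist','w2')
go([.508,-.178,.071],-10)"
```

```text
t 2.85 tcp [ 0.5093 -0.177   0.1413] F [ 0.51  0.2  -0.48] shift mm [ 1.2 -1.2 70.3] turn [0.03 0.06 0.45]
```

View pics/w2.png

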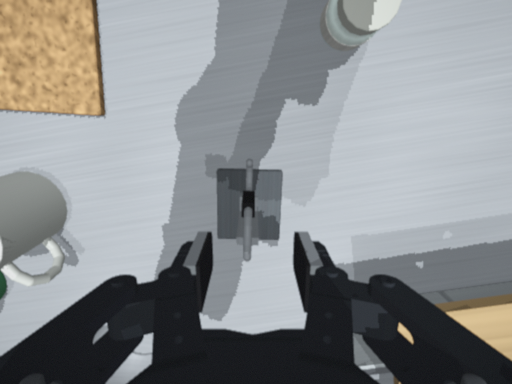

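The hook sits at column 248, slightly left of the finger middle at 253. I'll turn that into a lateral correction.

```bash
python3 -c "
from h import *
c=np.load('pics/w2.npz');p,r,o=tool()
g=cv2.cvtColor(c['img'],cv2.COLOR_RGB2GRAY)
m=((g<45)*255).astype('uint8'); m[:160]=0;m[232:]=0;m[:,:225]=0;m[:,275:]=0
n,l,st,ce=cv2.connectedComponentsWithStats(m);i=1+st[1:,4].argmax();print(st[i],ce[i])
P=plane(c,*ce[i],.09);print(P,r.inv().apply(P-p)*1e3,r.inv().apply(plane(c,248,258,.11)-p)*1e3)
print(proj(c,[p[0],p[1],.09]))"
```

```text
[242 191  12  26 201] [247.84079602 200.1641791 ]
[ 0.50774507 -0.17942653  0.09      ] [ 1.20723187 -2.67314618 51.3338586 ] [-39.01203195  -2.41708658  31.37610619]
[251.16777384 201.54501238]
```

Emit:
arm_command(commands=[0.001, -0.0025, 0.02, 0, 0, 0, 0.5, 0.001, -0.0025, 0.04, 0, 0, 0, 0.5, 0.001, -0.0025, 0.06, 0, 0, 0, 0.5, 0.001, -0.0025, 0.07, 0, 0, 0, 0.5, 0.001, -0.0025, 0.07, 0, 0, 0, 0.4, 0.001, -0.0025, 0.07, 0, 0, 0, 0.3])

```text
t: 3.45
eef_pos: [0.5081, -0.1805, 0.0714]
tool_rot: [0.001, 0.084, 0.996, -0.0]
contact_force: [-0.5, -0.2, -0.5]
gripper_width: 0.301
grasp_force: 0.0
```

Emit:
arm_command(commands=[0, 0, 0, 0, 0, 0, 0.25, 0, 0, 0, 0, 0, 0, 0.2, 0, 0, 0, 0, 0, 0, 0.15, 0, 0, 0, 0, 0, 0, 0.1, 0, 0, 0, 0, 0, 0, 0.05, 0, 0, 0, 0, 0, 0, 0, 0, 0, 0, 0, 0, 0, 0], force=40)

```text
t: 4.15
eef_pos: [0.5075, -0.1803, 0.0704]
tool_rot: [0.0, 0.084, 0.996, 0.0]
contact_force: [-0.9, 0.1, 4.4]
gripper_width: 0.1
grasp_force: 40.0
```

```bash
python3 -c "
from h import *
c=snap('scene','s2');go([.508,-.178,.130],-10)
im=cv2.imread('pics/s2.png');cv2.imwrite('pics/s2c.png',cv2.resize(im[110:210,190:310],None,fx=5,fy=5,interpolation=2))"
```

```text
t 4.2 tcp [ 0.5075 -0.1804  0.0704] F [-1.32  1.54  5.39] shift mm [ -0.1   2.5 -59.6] turn [0.01 0.02 0.36]
```

View pics/s2c.png

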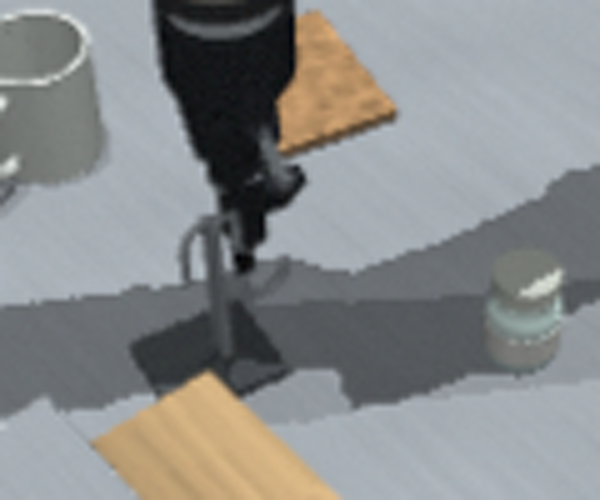

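The fingers hold the grip, with the hook still on its strip. I'll lift straight up.

Emit:
arm_command(commands=[0, 0, -0.003, 0, 0, 0, 0, 0, 0, -0.01, 0, 0, 0, 0, 0, 0, -0.025, 0, 0, 0, 0, 0, 0, -0.045, 0, 0, 0, 0, 0, 0, -0.07, 0, 0, 0, 0, 0, 0, -0.095, 0, 0, 0, 0, 0, 0, -0.105, 0, 0, 0, 0, 0, 0, -0.105, 0, 0, 0, 0], force=60)

```text
t: 5.0
eef_pos: [0.508, -0.1806, 0.1764]
tool_rot: [0.001, 0.084, 0.996, 0.0]
contact_force: [-0.4, -0.1, -2.1]
gripper_width: 0.085
grasp_force: 59.6
```

```bash
python3 -c "
from h import *
c=snap('wrist','w3');s=snap('scene','s3');t=snap('top','t3');go([.58,.028,.175],0)
s=cv2.imread('pics/s3.png');w=cv2.imread('pics/w3.png')
cv2.imwrite('pics/c3.png',np.hstack([cv2.resize(s[90:190,190:270],(400,500),interpolation=2),cv2.resize(w[140:240,200:280],(400,500),interpolation=2)]))
g=np.array([.508,-.18,.195]);y=np.radians(-9.6);
for k in([38,-8],[38,-11],[19,33],[-31,-31],[0,0]):
  P=np.array(get_obs()['eef_pos'])+[k[0]/1e3*np.cos(y),k[0]/1e3*np.sin(y),.019+k[1]/1e3];print(k,proj(np.load('pics/s3.npz'),P)-[190,90],proj(c,P)-[200,140])"
```

```text
t 5.15 tcp [ 0.5064 -0.18    0.174 ] F [-0.78 -0.27  0.08] shift mm [-37.8 217.4  -1.1] turn [ 0.01 -0.12 -9.63]
[38, -8] [34.45144996 49.16786872] [ 52.05574521 143.20643203]
[38, -11] [34.55172037 49.97820975] [ 52.06146546 140.5071354 ]
[19, 33] [39.29512488 35.32372055] [ 51.89756023 158.28129713]
[-31, -31] [56.47725773 46.82223186] [51.95391339 29.22736647]
[0, 0] [46.30011279 42.26909683] [51.94820109 93.53784671]
```

View pics/c3.png

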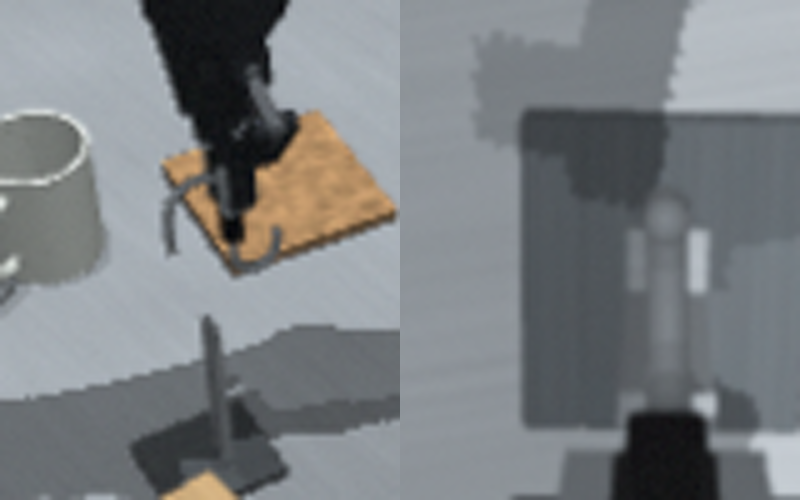

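The hook hangs cleanly in the grip. The predicted tip (172,250) matches what the crop shows, (173,253). Next I'll move beside the hole for a closer look.

Emit:
arm_command(commands=[-0.003, 0.022, -0.006, 0, 0, -1.2, 0, -0.007, 0.05, -0.006, 0, 0, -3, 0, -0.011, 0.08, -0.006, 0, 0, -5, 0, -0.015, 0.11, -0.006, 0, 0, -7, 0, -0.019, 0.14, -0.006, 0, 0, -8.5, 0, -0.022, 0.162, -0.006, 0, 0, -9.4, 0, -0.024, 0.175, -0.006, 0, 0, -9.6, 0, -0.024, 0.175, -0.006, 0, 0, -9.6, 0])

```text
t: 5.95
eef_pos: [0.5604, -0.0103, 0.1805]
tool_rot: [-0.0, -0.001, 1.0, 0.0]
contact_force: [-0.4, 0.5, -1.1]
gripper_width: 0.086
grasp_force: 59.6
```

```bash
python3 -c "
from h import *
c=snap('wrist','w4');go([.581,.027,.145],0)
print(proj(c,[.619,.027,.13]))"
```

```text
t 6.0 tcp [ 0.56   -0.0122  0.1807] F [ 0.92 -0.42 -0.28] shift mm [-21.1  39.2  35.6] turn [-0.04 -0.06 -0.04]
[295.48449712 266.08493876]
```

View pics/w4.png

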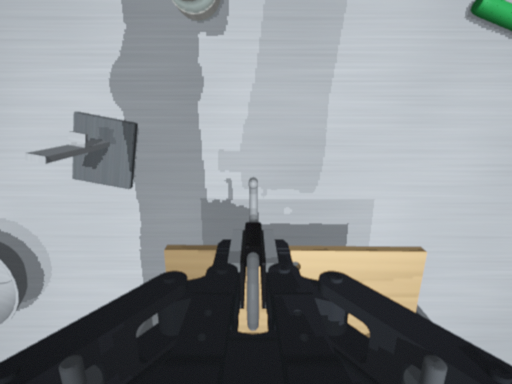

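```bash
python3 -c "
from h import *
c=np.load('pics/w4.npz')
im=c['img'];print(im[258:276,286:306,0])
print(plane(c,297,266,.13), plane(c,295,250,.13), plane(c,166,250,.13),plane(c,423,250,.13))"
```

```text
[[ 29  30  31  31  57 151 217 230 230 230 230 230 230 230 230 229 230 230
  230 230]
 [ 28  31  31  28  38 123 202 227 230 230 230 229 229 229 229 229 229 229
  229 229]
 [ 25  28  28  32  33  94 178 219 226 225 225 227 229 230 229 229 229 229
  229 229]
 [ 26  27  29  30  29  65 140 191 197 192 199 211 223 229 230 230 230 230
  230 230]
 [ 30  29  29  30  28  41  92 139 146 141 149 165 191 219 230 231 230 230
  230 230]
 [ 27  29  30  32  30  31  56  97 112 112 113 118 143 188 220 230 231 230
  230 230]
 [ 28  29  30  33  30  32  45  78 101 107 110 108 110 145 196 225 230 230
  230 230]
 [ 31  28  31  32  30  31  35  54  77  96 106 108 104 113 169 220 230 230
  230 229]
 [ 31  31  33  32  33  31  30  36  45  64  85 102 104 102 154 219 229 229
  228 229]
 [ 31  33  32  30  31  31  34  29  33  39  59  82  97 102 155 217 228 228
  227 228]
 [ 30  31  33  34  33  32  30  34  32  32  37  54  78 114 174 219 227 226
  226 226]
 [ 34  38  39  40  34  30  32  32  31  33  31  34  68 144 205 224 226 225
  225 225]
 [ 43  49  48  44  35  31  33  32  32  33  32  30  71 158 216 224 224 224
  224 224]
 [ 53  53  49  43  32  31  31  33  32  34  33  31  53 144 210 218 222 224
  224 224]
 [ 53  51  42  34  28  27  30  32  33  32  33  30  37 119 195 218 223 224
  223 223]
 [ 40  38  32  27  26  28  30  34  31  32  31  28  33  89 174 218 225 224
  223 223]
 [ 30  29  26  28  27  26  29  30  33  32  33  30  31  59 144 209 222 224
  224 223]
 [ 26  28  27  27  29  27  27  29  29  32  31  32  30  36  96 167 198 214
  220 220]]
[0.61891684 0.02828658 0.13      ] [0.60387086 0.02594823 0.13      ] [ 0.60402899 -0.08199322  0.13      ] [0.60371395 0.13306262 0.13      ]
```

Emit:
arm_command(commands=[-0.005, 0.01, 0, 0, 0, 0, 0, -0.013, 0.024, 0, 0, 0, 0, 0, -0.02, 0.036, 0, 0, 0, 0, 0, -0.021, 0.0385, 0.01, 0, 0, 0, 0, -0.021, 0.0385, 0.025, 0, 0, 0, 0, -0.021, 0.0385, 0.04, 0, 0, 0, 0, -0.021, 0.0385, 0.048, 0, 0, 0, 0, -0.021, 0.0385, 0.048, 0, 0, 0, 0])

```text
t: 6.8
eef_pos: [0.5797, 0.0259, 0.1312]
tool_rot: [-0.002, 0.001, 1.0, -0.0]
contact_force: [-0.1, 0.3, -0.7]
gripper_width: 0.089
grasp_force: 59.6
```

```bash
python3 -c "
from h import *
go([.581,.0265,.125],0)
s=snap('scene','s5');t=snap('top','t5');w=snap('wrist','w5')
p,r,o=tool();go([.581,.0265,.125],0)
tip=p+[.038,0,.019-.011];print('tip',tip)
for n,c in(('s',s),('t',t),('w',w)):print(n,proj(c,tip),proj(c,[.619,.0265,.13]),proj(c,p+[.019,0,.019+.036]))
S=cv2.imread('pics/s5.png');T=cv2.imread('pics/t5.png')
cv2.imwrite('pics/c5.png',np.hstack([cv2.resize(S[180:235,225:281],(400,393),interpolation=2),cv2.resize(T[140:195,215:271],(400,393),interpolation=2)]))"
```

```text
t 6.8 tcp [0.5797 0.0259 0.1312] F [-0.11  0.33 -0.75] shift mm [-1.3  0.7  6.2] turn [-0.05 -0.21 -0.09]
t 6.95 tcp [0.5815 0.0262 0.1335] F [ 0.75 -0.91 -0.09] shift mm [0.5 0.3 8.5] turn [-0.    0.03 -0.08]
tip [0.61952862 0.02623499 0.14148651]
s [251.96129198 208.83131259] [252.34381935 211.53216609] [257.38732758 193.03482559]
t [243.04240019 166.8572956 ] [243.16938735 167.47691793] [242.08888867 171.07373397]
w [251.94532059 285.94115394] [252.37360017 275.26681826] [251.63089139 309.75836042]
```

View pics/c5.png

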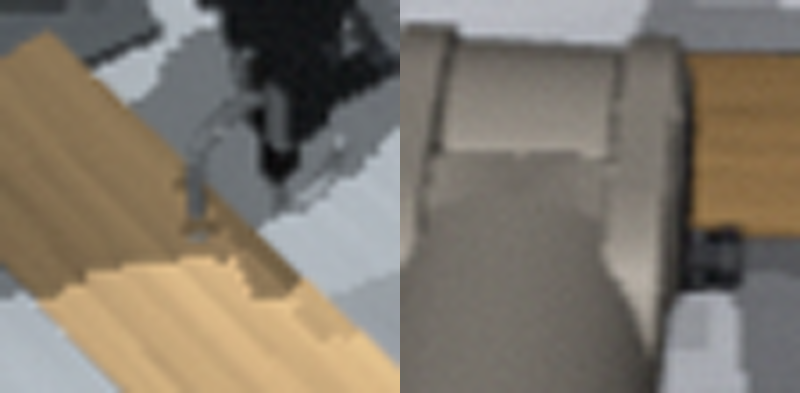

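The leg is at scene (252.5,210) and lines up with the hole at about (252.5,212). I'll lower it gently and feel for the hole.

Emit:
arm_command(commands=[0, 0, 0.003, 0, 0, 0, 0, 0, 0, 0.006, 0, 0, 0, 0, 0, 0, 0.008, 0, 0, 0, 0, 0, 0, 0.01, 0, 0, 0, 0, 0, 0, 0.011, 0, 0, 0, 0, 0, 0, 0.012, 0, 0, 0, 0, 0, 0, 0.012, 0, 0, 0, 0])

```text
t: 7.65
eef_pos: [0.5812, 0.0266, 0.1211]
tool_rot: [-0.0, 0.0, 1.0, -0.0]
contact_force: [-0.0, 0.3, -0.5]
gripper_width: 0.087
grasp_force: 59.6
```

Emit:
arm_command(commands=[0, 0, 0.0005, 0, 0, 0, 0, 0, 0, 0.001, 0, 0, 0, 0, 0, 0, 0.0015, 0, 0, 0, 0, 0, 0, 0.002, 0, 0, 0, 0, 0, 0, 0.002, 0, 0, 0, 0])

```text
t: 8.15
eef_pos: [0.581, 0.0264, 0.1191]
tool_rot: [-0.0, 0.0, 1.0, -0.0]
contact_force: [-0.8, -0.7, -1.1]
gripper_width: 0.088
grasp_force: 59.6
```

Emit:
arm_command(commands=[0, 0, 0.0005, 0, 0, 0, 0, 0, 0, 0.001, 0, 0, 0, 0, 0, 0, 0.0015, 0, 0, 0, 0, 0, 0, 0.002, 0, 0, 0, 0, 0, 0, 0.002, 0, 0, 0, 0])

```text
t: 8.65
eef_pos: [0.581, 0.0265, 0.117]
tool_rot: [-0.0, 0.0, 1.0, -0.0]
contact_force: [-1.9, -1.5, -0.1]
gripper_width: 0.088
grasp_force: 59.7
```

Emit:
arm_command(commands=[0, 0, 0.0005, 0, 0, 0, 0, 0, 0, 0.001, 0, 0, 0, 0, 0, 0, 0.0015, 0, 0, 0, 0, 0, 0, 0.002, 0, 0, 0, 0, 0, 0, 0.002, 0, 0, 0, 0])

```text
t: 9.15
eef_pos: [0.5811, 0.0265, 0.1151]
tool_rot: [-0.0, 0.0, 1.0, -0.0]
contact_force: [-3.3, -1.6, 1.7]
gripper_width: 0.083
grasp_force: 59.8
```

The leg is in the hole mouth and touches its rear and left wall, so I'll ease it back a little.

Emit:
arm_command(commands=[0.0007, -0.0005, -0.001, 0, 0, 0, 0, 0.0015, -0.001, -0.001, 0, 0, 0, 0, 0.0015, -0.001, -0.001, 0, 0, 0, 0, 0.0015, -0.001, 0, 0, 0, 0, 0, 0.0015, -0.001, 0.001, 0, 0, 0, 0, 0.0015, -0.001, 0.001, 0, 0, 0, 0])

```text
t: 9.75
eef_pos: [0.5797, 0.0257, 0.114]
tool_rot: [-0.0, 0.0, 1.0, 0.0]
contact_force: [0.6, 0.4, -1.6]
gripper_width: 0.085
grasp_force: 59.6
```

```bash
python3 -c "
from h import *
for i in range(3):
  read_camera('scene');o=get_obs();print(np.round(o['contact_force'],2),np.round(o['eef_pos'],4))
s=np.load('pics/s5.npz')"
```

```text
[ 0.52 -0.   -0.87] [0.5797 0.0257 0.1141]
[ 0.36  0.05 -0.53] [0.5798 0.0257 0.1141]
[ 0.31 -0.14 -0.67] [0.5798 0.0256 0.1141]
```

Emit:
arm_command(commands=[0, 0, 0.001, 0, 0, 0, 0, 0, 0, 0.002, 0, 0, 0, 0, 0, 0, 0.003, 0, 0, 0, 0, 0, 0, 0.004, 0, 0, 0, 0, 0, 0, 0.005, 0, 0, 0, 0, 0, 0, 0.005, 0, 0, 0, 0])

```text
t: 10.5
eef_pos: [0.5796, 0.0256, 0.109]
tool_rot: [-0.0, 0.0, 1.0, -0.0]
contact_force: [-0.4, -0.4, -1.9]
gripper_width: 0.087
grasp_force: 59.6
```

Emit:
arm_command(commands=[0, 0, 0.001, 0, 0, 0, 0, 0, 0, 0.002, 0, 0, 0, 0, 0, 0, 0.003, 0, 0, 0, 0, 0, 0, 0.004, 0, 0, 0, 0, 0, 0, 0.005, 0, 0, 0, 0, 0, 0, 0.005, 0, 0, 0, 0])

```text
t: 11.1
eef_pos: [0.5796, 0.0256, 0.104]
tool_rot: [-0.0, 0.0, 1.0, -0.0]
contact_force: [0.0, 0.2, -1.1]
gripper_width: 0.087
grasp_force: 59.6
```

The leg is through the board. I'll go 3 mm deeper, then start pulling slowly.

Emit:
arm_command(commands=[0, 0, 0.0015, 0, 0, 0, 0, 0, 0, 0.003, 0, 0, 0, 0, 0.0005, 0, 0.003, 0, 0, 0, 0, 0.001, 0, 0.003, 0, 0, 0, 0, 0.0015, 0, 0.003, 0, 0, 0, 0, 0.002, 0, 0.003, 0, 0, 0, 0, 0.003, 0, 0.003, 0, 0, 0, 0, 0.004, 0, 0.003, 0, 0, 0, 0])

```text
t: 11.9
eef_pos: [0.5763, 0.0256, 0.1014]
tool_rot: [0.001, 0.0, 1.0, -0.0]
contact_force: [2.7, -0.6, -1.8]
gripper_width: 0.09
grasp_force: 59.5
```

Emit:
arm_command(commands=[0.001, 0, 0, 0, 0, 0, 0, 0.002, 0, 0, 0, 0, 0, 0, 0.004, 0, 0, 0, 0, 0, 0, 0.006, 0, 0, 0, 0, 0, 0, 0.008, 0, 0, 0, 0, 0, 0, 0.01, 0, 0, 0, 0, 0, 0, 0.012, 0, 0, 0, 0, 0, 0, 0.014, 0, 0, 0, 0, 0, 0])

```text
t: 12.7
eef_pos: [0.5616, 0.0257, 0.1012]
tool_rot: [0.0, 0.0, 1.0, 0.0]
contact_force: [4.1, 0.1, -1.0]
gripper_width: 0.086
grasp_force: 59.5
```

Emit:
arm_command(commands=[0.002, 0, 0, 0, 0, 0, 0, 0.005, 0, 0, 0, 0, 0, 0, 0.008, 0, 0, 0, 0, 0, 0, 0.011, 0, 0, 0, 0, 0, 0, 0.014, 0, 0, 0, 0, 0, 0, 0.017, 0, 0, 0, 0, 0, 0, 0.02, 0, 0, 0, 0, 0, 0, 0.022, 0, 0, 0, 0, 0, 0])

```text
t: 13.5
eef_pos: [0.5393, 0.0257, 0.1012]
tool_rot: [-0.0, 0.0, 1.0, 0.0]
contact_force: [4.3, 0.4, -1.0]
gripper_width: 0.092
grasp_force: 59.5
```

Emit:
arm_command(commands=[0.002, 0, 0, 0, 0, 0, 0, 0.005, 0, 0, 0, 0, 0, 0, 0.008, 0, 0, 0, 0, 0, 0, 0.011, 0, 0, 0, 0, 0, 0, 0.014, 0, 0, 0, 0, 0, 0, 0.017, 0, 0, 0, 0, 0, 0, 0.019, 0, 0, 0, 0, 0, 0, 0.02, 0, 0, 0, 0, 0, 0])

```text
t: 14.3
eef_pos: [0.5194, 0.0257, 0.1012]
tool_rot: [-0.0, 0.0, 1.0, 0.0]
contact_force: [3.7, 1.4, -1.4]
gripper_width: 0.085
grasp_force: 59.5
```

```bash
python3 -c "
from h import *
s=snap('scene','s6');p,r,o=tool();print(o['t'],p,o['contact_force'])
S=cv2.imread('pics/s6.png')
cv2.imwrite('pics/c6.png',cv2.resize(S[150:280,190:310],(555,600),interpolation=2))"
```

```text
14.35 [0.51934047 0.02568266 0.10114753] [ 2.79658234  1.41805201 -0.57374926]
```

View pics/c6.png

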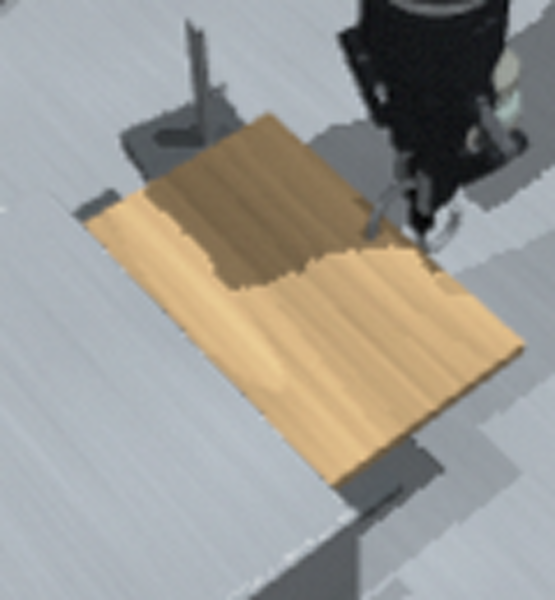

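The board is well out and follows the hook, with the leg still in the hole. I'll creep towards the stop.

Emit:
arm_command(commands=[0.001, 0, 0, 0, 0, 0, 0, 0.002, 0, 0, 0, 0, 0, 0, 0.0035, 0, 0, 0, 0, 0, 0, 0.005, 0, 0, 0, 0, 0, 0, 0.0065, 0, 0, 0, 0, 0, 0, 0.008, 0, 0, 0, 0, 0, 0, 0.009, 0, 0, 0, 0, 0, 0, 0.0095, 0, 0, 0, 0, 0, 0])

```text
t: 15.15
eef_pos: [0.5101, 0.0257, 0.1012]
tool_rot: [-0.0, 0.0, 1.0, 0.0]
contact_force: [4.1, 1.9, -2.4]
gripper_width: 0.087
grasp_force: 59.5
```

Emit:
arm_command(commands=[0.0005, 0, 0, 0, 0, 0, 0, 0.001, 0, 0, 0, 0, 0, 0, 0.0015, 0, 0, 0, 0, 0, 0, 0.002, 0, 0, 0, 0, 0, 0, 0.0025, 0, 0, 0, 0, 0, 0, 0.003, 0, 0, 0, 0, 0, 0])

```text
t: 15.75
eef_pos: [0.5072, 0.0257, 0.1012]
tool_rot: [0.0, 0.0, 1.0, 0.0]
contact_force: [4.3, 1.0, -1.3]
gripper_width: 0.094
grasp_force: 59.5
```

Emit:
arm_command(commands=[0.0005, 0, 0, 0, 0, 0, 0, 0.001, 0, 0, 0, 0, 0, 0, 0.0015, 0, 0, 0, 0, 0, 0, 0.002, 0, 0, 0, 0, 0, 0, 0.0025, 0, 0, 0, 0, 0, 0, 0.003, 0, 0, 0, 0, 0, 0])

```text
t: 16.35
eef_pos: [0.5042, 0.0257, 0.1012]
tool_rot: [-0.0, 0.0, 1.0, 0.0]
contact_force: [4.8, 1.2, -0.6]
gripper_width: 0.089
grasp_force: 59.5
```

Emit:
arm_command(commands=[0.0005, 0, 0, 0, 0, 0, 0, 0.001, 0, 0, 0, 0, 0, 0, 0.0015, 0, 0, 0, 0, 0, 0, 0.002, 0, 0, 0, 0, 0, 0])

```text
t: 16.75
eef_pos: [0.5022, 0.0257, 0.1012]
tool_rot: [-0.0, 0.0, 1.0, 0.0]
contact_force: [5.0, 1.2, -1.3]
gripper_width: 0.086
grasp_force: 59.5
```

Emit:
arm_command(commands=[0.0005, 0, 0, 0, 0, 0, 0, 0.001, 0, 0, 0, 0, 0, 0, 0.0015, 0, 0, 0, 0, 0, 0])

```text
t: 17.05
eef_pos: [0.5007, 0.0256, 0.1012]
tool_rot: [-0.0, 0.0, 1.0, 0.0]
contact_force: [4.4, 1.4, -1.3]
gripper_width: 0.089
grasp_force: 59.5
```

Emit:
arm_command(commands=[0.0005, 0, 0, 0, 0, 0, 0, 0.001, 0, 0, 0, 0, 0, 0, 0.0015, 0, 0, 0, 0, 0, 0])

```text
t: 17.35
eef_pos: [0.4992, 0.0256, 0.1012]
tool_rot: [0.0, 0.0, 1.0, 0.0]
contact_force: [3.9, 1.4, -1.4]
gripper_width: 0.089
grasp_force: 59.5
```

Emit:
arm_command(commands=[0.0005, 0, 0, 0, 0, 0, 0, 0.001, 0, 0, 0, 0, 0, 0, 0.001, 0, 0, 0, 0, 0, 0])

```text
t: 17.65
eef_pos: [0.4981, 0.0257, 0.1012]
tool_rot: [-0.0, 0.0, 1.0, 0.0]
contact_force: [3.7, 2.3, -1.8]
gripper_width: 0.087
grasp_force: 59.5
```

Emit:
arm_command(commands=[0.0005, 0, 0, 0, 0, 0, 0, 0.001, 0, 0, 0, 0, 0, 0, 0.001, 0, 0, 0, 0, 0, 0])

```text
t: 17.95
eef_pos: [0.4973, 0.0257, 0.1012]
tool_rot: [0.0, 0.0, 1.0, 0.0]
contact_force: [5.0, 2.3, -2.0]
gripper_width: 0.084
grasp_force: 59.5
```

Emit:
arm_command(commands=[0.0005, 0, 0, 0, 0, 0, 0, 0.001, 0, 0, 0, 0, 0, 0, 0.001, 0, 0, 0, 0, 0, 0])

```text
t: 18.25
eef_pos: [0.4974, 0.0257, 0.1015]
tool_rot: [0.001, 0.0, 1.0, -0.0]
contact_force: [7.4, 1.9, -3.2]
gripper_width: 0.09
grasp_force: 59.3
```

Emit:
arm_command(commands=[0.0003, 0, 0, 0, 0, 0, 0, 0.0004, 0, 0, 0, 0, 0, 0, 0.0004, 0, 0, 0, 0, 0, 0])

```text
t: 18.55
eef_pos: [0.4973, 0.0257, 0.1015]
tool_rot: [0.001, 0.0, 1.0, 0.0]
contact_force: [7.7, 1.7, -3.5]
gripper_width: 0.088
grasp_force: 59.3
```

The board is at its stop: it stalled at x=0.4973 with 7.7 N. I'll relax the pull and lower the bend toward the wood.

Emit:
arm_command(commands=[-0.001, 0, 0, 0, 0, 0, 0, -0.002, 0, 0, 0, 0, 0, 0, -0.003, 0, 0.001, 0, 0, 0, 0, -0.0035, 0, 0.002, 0, 0, 0, 0, -0.0035, 0, 0.003, 0, 0, 0, 0, -0.0035, 0, 0.004, 0, 0, 0, 0, -0.0035, 0, 0.005, 0, 0, 0, 0, -0.0035, 0, 0.005, 0, 0, 0, 0])

```text
t: 19.35
eef_pos: [0.499, 0.0256, 0.096]
tool_rot: [-0.0, 0.0, 1.0, -0.0]
contact_force: [0.6, 0.1, 0.1]
gripper_width: 0.087
grasp_force: 59.6
```

Emit:
arm_command(commands=[0, 0, 0.001, 0, 0, 0, 0, 0, 0, 0.002, 0, 0, 0, 0, 0, 0, 0.003, 0, 0, 0, 0, 0, 0, 0.003, 0, 0, 0, 0])

```text
t: 19.75
eef_pos: [0.4992, 0.0257, 0.0931]
tool_rot: [-0.0, 0.0, 1.0, -0.0]
contact_force: [-1.1, -0.2, 0.4]
gripper_width: 0.09
grasp_force: 59.6
```

Emit:
arm_command(commands=[0, 0, 0.0007, 0, 0, 0, 0, 0, 0, 0.0015, 0, 0, 0, 0, 0, 0, 0.002, 0, 0, 0, 0, 0, 0, 0.002, 0, 0, 0, 0])

```text
t: 20.15
eef_pos: [0.4993, 0.0256, 0.0911]
tool_rot: [-0.0, 0.0, 1.0, -0.0]
contact_force: [1.1, -0.2, -1.8]
gripper_width: 0.091
grasp_force: 59.6
```

Emit:
arm_command(commands=[0, 0, 0.0005, 0, 0, 0, 0, 0, 0, 0.001, 0, 0, 0, 0, 0, 0, 0.0015, 0, 0, 0, 0, 0, 0, 0.0015, 0, 0, 0, 0])

```text
t: 20.55
eef_pos: [0.4994, 0.0257, 0.0896]
tool_rot: [0.0, 0.0, 1.0, -0.0]
contact_force: [0.9, 0.8, -0.5]
gripper_width: 0.087
grasp_force: 59.6
```

Emit:
arm_command(commands=[0, 0, 0.0005, 0, 0, 0, 0, 0, 0, 0.001, 0, 0, 0, 0, 0, 0, 0.0015, 0, 0, 0, 0, 0, 0, 0.0015, 0, 0, 0, 0])

```text
t: 20.95
eef_pos: [0.4997, 0.0257, 0.0883]
tool_rot: [0.0, 0.0, 1.0, 0.0]
contact_force: [1.3, -0.5, 0.5]
gripper_width: 0.088
grasp_force: 59.7
```

Emit:
arm_command(commands=[0, 0, 0.0005, 0, 0, 0, 0, 0, 0, 0.001, 0, 0, 0, 0, 0, 0, 0.0015, 0, 0, 0, 0, 0, 0, 0.0015, 0, 0, 0, 0])

```text
t: 21.35
eef_pos: [0.5, 0.0257, 0.087]
tool_rot: [0.001, 0.0, 1.0, 0.0]
contact_force: [3.0, -0.1, 1.3]
gripper_width: 0.084
grasp_force: 60.0
```

The bend now rests on the wood, so I'll open softly.

Emit:
arm_command(commands=[0, 0, 0, 0, 0, 0, 0.08, 0, 0, 0, 0, 0, 0, 0.1, 0, 0, 0, 0, 0, 0, 0.12, 0, 0, 0, 0, 0, 0, 0.14, 0, 0, 0, 0, 0, 0, 0.17, 0, 0, 0, 0, 0, 0, 0.25, 0, 0, 0, 0, 0, 0, 0.35, 0, 0, 0, 0, 0, 0, 0.5], force=20)

```text
t: 22.15
eef_pos: [0.4992, 0.0256, 0.0866]
tool_rot: [-0.0, 0.0, 1.0, -0.0]
contact_force: [-0.9, -0.2, -0.1]
gripper_width: 0.492
grasp_force: 0.0
```

Emit:
arm_command(commands=[0, 0, 0, 0, 0, 0, 0.6, 0, 0, 0, 0, 0, 0, 0.6, 0, 0, 0, 0, 0, 0, 0.6, 0, 0, 0, 0, 0, 0, 0.6])

```text
t: 22.55
eef_pos: [0.4993, 0.0256, 0.0867]
tool_rot: [-0.0, 0.0, 1.0, 0.0]
contact_force: [-0.0, 0.1, -0.1]
gripper_width: 0.601
grasp_force: 0.0
```

Run:
```python
from h import *
s=snap('scene','s7');w=snap('wrist','w7')
o=get_obs();print(o['eef_pos'],o['contact_force'],o['gripper_width'])
g=cv2.cvtColor(w['img'],cv2.COLOR_RGB2GRAY)
for v in range(180,345,12):print(v,g[v,205:300:4])
```

```text
[0.49936854 0.02564376 0.08672441] [-0.38410173 -0.60787573  0.02314233] 0.5995804230148031
180 [189 188 189 188 188 188 188 188 189 188 188 187 188 188 188 188 187 188
 187 187 187 186 187 186]
192 [184 185 185 198 188 186 185 186 145 129 185 186 182 186 186 186 186 186
 186 187 186 186 187 186]
204 [206 207 206 206 206 206 205 188 189 127 126 154 150 153 187 187 187 187
 187 187 186 186 186 185]
216 [126 126 126 126 127 141 180 180 146 124 145 136 200 129 123 123 137 125
 177 182 182 182 181 181]
228 [125 124 125 125 126 126 126 125 126 126 126 110 131 124 126 143 125 125
 125 140 186 186 186 185]
240 [129 129 129 128 127 128 128 128 126 127  89  16  19  16  38 125 123 123
 124 139 184 183 183 183]
252 [119 125 124 124 124 123 123 123 122 122  70  33  85  62  30 121 121 119
 120 119 120 120 120 119]
264 [114 124 123 124 123 124 124 124 124 123  70  85 113 105  31 123 123 123
 123 123 123 123 122 123]
276 [124 124 123 124 123 123 124 123 122 122 123 100 118 111 120 123 122 122
 123 122 123 122 124 124]
288 [121 122 122 122 122 121 121 121 121 121 120 104 123 115 117 120 120 120
 119 120 120 120 120 121]
300 [ 90  90  90  89  90  90  89  90  95  96  96 106 132 118  96  97  98  98
  97  97  97  96  95  96]
312 [124 125 124 123 124 123 127 130 131 131 132 106 125 116 128 133 133 133
 133 133 134 132 133 132]
324 [154 154 154 154 154 154 154 153 154 154 147 104 120 108 147 154 154 153
 153 152 207 207 207 206]
336 [29 28 26 29 27 28 28 29 26 28 30 26 29 28 27 29 28 26 28 29 28 27 27 31]
```

The hook hangs between the open fingers, clear of both. I'll rise straight up and away.

Emit:
arm_command(commands=[0, 0, -0.005, 0, 0, 0, 0.6, 0, 0, -0.015, 0, 0, 0, 0.6, 0, 0, -0.035, 0, 0, 0, 0.6, 0, 0, -0.06, 0, 0, 0, 0.6, 0, 0, -0.09, 0, 0, 0, 0.6, 0, 0, -0.12, 0, 0, 0, 0.6, 0, 0, -0.15, 0, 0, 0, 0.6, 0, 0, -0.15, 0, 0, 0, 0.6])

```text
t: 23.45
eef_pos: [0.5021, 0.0257, 0.2415]
tool_rot: [0.004, 0.001, 1.0, 0.001]
contact_force: [0.2, 0.3, -0.0]
gripper_width: 0.599
grasp_force: 0.0
```

Run:
```python
from h import *
s=snap('scene','s8');w=snap('wrist','w8');t=snap('top','t8')
o=get_obs();print(o['t'],o['eef_pos'],o['contact_force'])
g=cv2.cvtColor(w['img'],cv2.COLOR_RGB2GRAY)
# grip blobs between the fingers and the board extent
m=((g<50)*255).astype('uint8');n,l,st,ce=cv2.connectedComponentsWithStats(m)
for i in range(1,n):
    if 20<st[i,4]<3000:print('dark',st[i],ce[i].round(1),plane(w,*ce[i],.10).round(4))
h=cv2.cvtColor(w['img'],cv2.COLOR_RGB2HSV);b=cv2.inRange(h,(8,70,90),(25,255,255))
cn=max(cv2.findContours(b,0,2)[0],key=cv2.contourArea);x,y,W,H=cv2.boundingRect(cn);print('board box',x,y,W,H,plane(w,x+W/2,y,.13))
gs=cv2.cvtColor(s['img'],cv2.COLOR_RGB2GRAY)
a=t['img'];print('scene expected grip',proj(s,[.497,.0257,.1]),proj(w,[.497,.0257,.1]))
```

```text
23.6 [0.49895529 0.02564705 0.2366673 ] [-0.01809701  0.36707471 -0.95546007]
dark [500 199  12  45 376] [506.6 221.8] [0.5563 0.3168 0.1   ]
board box 145 203 216 133 [0.52308498 0.02698546 0.13      ]
scene expected grip [287.16719769 194.59702963] [251.70564617 171.30354278]
```

Run:
```python
from h import *
w=np.load('pics/w8.npz');s=np.load('pics/s8.npz')
print(proj(w,[.538,.0257,.13]),proj(s,[.538,.0257,.13]),proj(s,[.51,.0257,.09]))
b=w['img'][:,:,2]; r=w['img'][:,:,0]
for v in range(150,240,5):print(v,r[v,232:276:2],b[v,246:262:4])
g=s['img'][:,:,0].astype(int)
for v in range(180,232,3):print(v,g[v,255:310:2])
```

```text
[251.75407458 216.80946354] [276.1252831  195.20012018] [283.51633677 199.30671282]
150 [171 170 171 171 170 171 170 170 171 170 170 170 171 171 171 172 170 171
 170 170 171 171] [183 183 183 183]
155 [172 172 171 172 172 172 172 172 172 169 163 164 172 173 173 173 173 173
 172 172 173 172] [185 182 175 185]
160 [174 181 184 185 180 145 116 139 171 138 103 120 163 170 170 169 169 169
 169 169 169 169] [151 150 129 183]
165 [187 188 187 188 188 188 151 131 128 143 156 154 169 173 172 172 171 171
 171 172 172 171] [142 155 166 184]
170 [188 188 189 189 189 188 148 133 131 148 176 160 165 171 170 169 170 170
 170 170 170 169] [143 159 172 183]
175 [169 169 169 169 169 162 109 125 168 133 150 145 158 168 168 167 168 168
 168 167 168 167] [136 144 157 179]
180 [170 164 111 112 109 111 110 133 126  54  85  90  56 133 167 167 166 165
 165 166 165 165] [144  57  97 145]
185 [170 164 112 123 157 158 157 169 121  68 139 149  91 139 181 171 169 169
 168 169 169 169] [181  74 161 150]
190 [172 134 111 155 172 172 172 172 172 141 155 162 148 170 169 169 170 169
 169 169 169 169] [184 153 175 183]
[... 2455 characters left out ...]
217 203 201 192 193 196 202 195 185 194 197 198 193 202 208 209
 203 196 200 209 214 214 219 218 162 149]
219 [204 203 217 216 205 198 198 190 198 197 206 188 193 195 198 205 195 205
 207 205 206 198 201 212 211 211 219 182]
222 [230 211 199 214 219 216 199 203 194 193 198 201 202 187 196 196 200 200
 194 204 205 205 202 195 202 179 109 147]
225 [224 229 212 204 207 219 218 200 200 200 192 197 196 205 191 192 197 198
 206 193 198 202 201 161 106 147 150 149]
228 [221 221 216 219 208 205 218 220 207 201 200 193 195 199 200 207 190 196
 199 200 206 152 106 145 153 151 151 149]
231 [197 202 207 212 221 216 208 212 220 207 204 200 198 193 198 198 205 199
 190 156 103 145 150 150 147 148 152 153]
```

The hook lies over the front edge into the hole, with its grip hanging at scene (286,195). The board's front edge has moved from x=0.604 to 0.523, which is at the stop. I'll hand in.

Emit:
arm_command(commands=[0, 0, -0.02, 0, 0, 0, 0.6, 0, 0, -0.02, 0, 0, 0, 0.6, 0, 0, -0.02, 0, 0, 0, 0.6, 0, 0, -0.02, 0, 0, 0, 0.6])

```text
t: 24.0
eef_pos: [0.4986, 0.0255, 0.2555]
tool_rot: [-0.001, 0.0, 1.0, -0.0]
contact_force: [0.8, -0.3, 0.4]
gripper_width: 0.601
grasp_force: 0.0
```

```bash
python3 -c "
from h import *
print(hand_in())"
```

```text
the job is handed in; nothing more can be done
None
```

The board is drawn out about 80 mm to its stop, the hook is left hanging in the hole, and the arm is clear of everything; I handed the job in at about 24 s, with the highest pull reading about 8 N.

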